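# Unstack the side pots into their meal boxes

## Robot

A 6-joint arm with a two-finger parallel gripper is mounted at the origin on the work surface. World frame = base frame: x ahead of the robot, y to its left, z up, the work surface at z = 0. Lengths are in mm, angles in rad, forces in N, time in s.
With the tool pointing down it reaches from about 350 to 775 mm from the base axis. Payload 7.3 kg.
Tool frame: the origin (TCP) lies at the very end of the fingers, on their centre line; the grasp point (between the pads) lies 19 mm behind it; z points along the fingers, y is the line along which they close (so a half turn about z gives the same grasp; the last joint's range is limited). The gripper opens to 92 mm and grips with 3 to 60 N. Pads are 19 mm wide; open, the fingers measure 130 mm over their backs; the gripper's body (75 mm by 190 mm) begins 47 mm behind the grasp point.
Start: joints at [-1.293, 0.342, 1.524, -0, 1.275, -0.146], TCP at [215.919, -478.567, 204.041] pointing down, gripper open.
Joint ranges: [-2.53, 2.53], [-0.77, 2.02], [0.04, 2.7], [-1, 4.14], [0.28, 2.66], [-3.11, 3.11]. Speed limits (rad/s): [2.57, 2.57, 3.14, 3.14, 3.14, 3.14].

## Interface

Orientations are given as [roll, pitch, yaw] about the fixed x, y, z axes, in that order (R = Rz(yaw) Ry(pitch) Rx(roll)).
In Python, from plant import * gives the robot as it stands.
- The arm moves only by the tool arm_command, never from a script. Its arguments are lists of equal length, an entry for each row: "gripper": the finger opening in mm, from 0 to 91.8; "dp": the shift along the tool's x, y, z in units of 25 mm (1.0 is 25 mm), a list of three; "twist": the turn about the tool's z in units of 5 degrees (1.0 is 5 degrees). A call has exactly 5 rows; each row shifts and turns the commanded pose from where the row before left it, along the tool's axes as they then stand; what a row does not reach is not made up. A row lasts 1/8 s, in which the tool goes at most 62.5 mm and 10.7 degrees, less where a joint would pass 70% of its speed; a pose out of reach is approached as far as the arm can. A call is refused whole if a number of a shift passes 1 or a number of a turn 1, either way. A call with a gripper value outside its range is refused whole. The fingers move at their own pace and stop on an object; the grip force is fixed at half the most. Time passes only in rows, so rows that do not move let the fingers close, or fill a call up. It gives the time, the measured TCP pose, the force, the opening and the grip force at its end, in the units of the state.
- get_obs(): the state, without advancing time (a new reading comes with each control period).
- capture(name): name is "side" or "top" or "wrist"; returns the picture (480x640x3 uint8, red, green, blue); there is no depth.
- get_calibration(name): a dict with "mtx" (3x3 intrinsics, pixels), "position" and "attitude" of the camera in the world; the wrist camera has in their place "mount" (4x4, takes a point from camera to tool coordinates, whose origin is the TCP and whose axes are the flange's). Camera axes: x right, y down, z forward; pixel columns grow to the right and rows downward; lengths in mm; the calibration is good to about 2 mm. A picture is of the moment at which its call begins: read the wrist's pose just before it. get_calibration takes no time and is no camera call.
- close_job(): hands the job in; it is judged then, once.
The state is a dict: "time": time; "joint_positions": joint angles; "dq": joint speeds; "tau": joint torques, N m; "tool_pos": TCP position; "tcp_rot": TCP orientation; "contact_force": force on the tool from outside, world axes, zero at the start; "moment": the same for the moment, N m; "grip_width": finger opening in mm; "finger_force": force on a finger pad.
Only numpy, scipy, OpenCV 4.12 (cv2) and the standard library are available. Lean on these libraries where they do the work, as an engineer would, in place of code of your own. Each camera call takes 0.05 s, during which the arm holds its last target. There are 200 camera calls.

## Task

Finish packing the four meal boxes: take the stack of lidded side pots apart and set each pot down gently, not dropped, in the box whose empty well is made for its shape and size, so that it sits flat on the bottom of the well. Keep the pots upright all the way so that they do not leak, leave the boxes, the salt pot and the pepper shaker where they stand, and let go of everything at the end.

Things in the scene. Friction and masses are not known exactly. Their poses are not given: they have to be found in the camera images.
- pot_small: smallest lidded pot: round, 40 mm across, 52 mm high, about 60 g. Milky straight sides, flat dark-edged grey lid of the same outline, closed; origin at the centre of its underside, z up; seated, it stands 28 mm or more proud of the deck. On top of the stack.
- pot_round: larger round lidded pot, 58 mm across, 52 mm high, about 110 g. Milky straight sides, flat dark-edged grey lid of the same outline, closed; origin at the centre of its underside, z up; seated, it stands 28 mm or more proud of the deck. Second from the top of the stack.
- pot_square: square lidded pot, 62 x 62 mm, 50 mm high, about 130 g. Milky straight sides, flat dark-edged grey lid of the same outline, closed; origin at the centre of its underside, z up; seated, it stands 28 mm or more proud of the deck. x and y run along its sides. Third from the top of the stack.
- pot_long: oblong lidded pot, 62 mm along its x, 112 mm along its y, 50 mm high, about 200 g. Milky straight sides, flat dark-edged grey lid of the same outline, closed; origin at the centre of its underside, z up; seated, it stands 28 mm or more proud of the deck. At the bottom of the stack, on the table.
- box_small: loose milky-white meal box, 192 x 138 x 32 mm, 0.65 kg, all four alike but for the well. Well: small, round, 56 mm across. Origin: on the table below the well's centre; x along the box from the well to the vegetables, y across. Box spans x -44 to 148, y -69 to 69 mm; roast vegetables beyond x = 44, below the rim; before that a flat deck at 32 mm with the empty well, 22 mm deep, floor 10 mm above the table.
- box_round: loose milky-white meal box, 192 x 138 x 32 mm, 0.65 kg, all four alike but for the well. Well: larger, round, 74 mm across. Origin: on the table below the well's centre; x along the box from the well to the vegetables, y across. Box spans x -44 to 148, y -69 to 69 mm; roast vegetables beyond x = 44, below the rim; before that a flat deck at 32 mm with the empty well, 22 mm deep, floor 10 mm above the table.
- box_square: loose milky-white meal box, 192 x 138 x 32 mm, 0.65 kg, all four alike but for the well. Well: square, 78 x 78 mm. Origin: on the table below the well's centre; x along the box from the well to the vegetables, y across. Box spans x -44 to 148, y -69 to 69 mm; roast vegetables beyond x = 44, below the rim; before that a flat deck at 32 mm with the empty well, 22 mm deep, floor 10 mm above the table.
- box_long: loose milky-white meal box, 192 x 138 x 32 mm, 0.65 kg, all four alike but for the well. Well: oblong, 78 (x) by 128 mm (y). Origin: on the table below the well's centre; x along the box from the well to the vegetables, y across. Box spans x -44 to 148, y -69 to 69 mm; roast vegetables beyond x = 44, below the rim; before that a flat deck at 32 mm with the empty well, 22 mm deep, floor 10 mm above the table.
- salt_pig: bystander: squat white salt pot with a cork lid, 60 mm across, 57 mm high, standing loose 20 cm to the robot's left of its midline, between the stack and a box; origin at the centre of its underside. Stays where it is.
- shaker: bystander: glass pepper shaker with a steel cap, 41 mm across, 80 mm high, standing loose beyond the stack, about where the two far boxes' vegetables are; origin at the centre of its underside. Stays where it is.

How it is judged (in metres and radians):
At the end, for the whole second after the job is handed in: Each pot stands in the well made for it: centre within 14 mm of the well's centre, underside within 3.5 mm of its floor, upright within 0.08 rad, at rest; boxes within 40 mm, salt pot and shaker within 30 mm of where they stood (horizontal distance between pot_small and box_small below 0.014 m and z of pot_small in the frame of box_small below 0.0135 m and angle between each of pot_small, pot_round, pot_square, pot_long's own z axis and vertical below 0.08 rad and linear speed of each of pot_small, pot_round, pot_square, pot_long below 0.01 m/s and horizontal distance between pot_round and box_round below 0.014 m and z of pot_round in the frame of box_round below 0.0135 m and horizontal distance between pot_square and box_square below 0.014 m and z of pot_square in the frame of box_square below 0.0135 m and horizontal distance between pot_long and box_long below 0.014 m and z of pot_long in the frame of box_long below 0.0135 m and distance of each of box_long, box_square, box_round, box_small from where it was at the start of the episode below 0.04 m and distance of each of salt_pig, shaker from where it was at the start of the episode below 0.03 m); the robot touches nothing.
It fails at once if a side pot is tipped over by more than 0.6 rad (angle between any of pot_small, pot_round, pot_square, pot_long's own z axis and vertical above 0.6 rad).
It fails at once if a pot is dropped or thrown into its well: faster than 0.6 m/s within 20 mm of the well's floor ((horizontal distance between pot_small and box_small below 0.03 m and z of pot_small in the frame of box_small below 0.03 m and linear speed of pot_small above 0.6 m/s) or (horizontal distance between pot_round and box_round below 0.03 m and z of pot_round in the frame of box_round below 0.03 m and linear speed of pot_round above 0.6 m/s) or (horizontal distance between pot_square and box_square below 0.03 m and z of pot_square in the frame of box_square below 0.03 m and linear speed of pot_square above 0.6 m/s) or (horizontal distance between pot_long and box_long below 0.03 m and z of pot_long in the frame of box_long below 0.03 m and linear speed of pot_long above 0.6 m/s)).
It fails at once if the salt pot or the pepper shaker is knocked over (angle between any of salt_pig, shaker's own z axis and vertical above 0.6 rad).
It also fails if it takes over 88 s, if anything falls off the work surface, if the arm or the gripper's body presses on something with over 40 N, if the wrist force passes 120 N, or if a joint passes its speed limit or range.

## Working session

There is one attempt and no reset: what is moved stays moved. The work goes in short steps, Python scripts to look and compute and a tool call to move; the robot and the scene stay as the last step left them, time stands still between calls to the robot, and variables do not carry over. Pictures are saved under pics/ and viewed, at most 14 in all, crops included, and the job is handed in when it is done.

Besides the shell and the picture viewer there is one more tool, called after "Call:" by a JSON object that holds its "method" and its "body", one argument or row to a line. arm_command: Moves the arm, as the interface text tells. Its arguments: {"type":"object","properties":{"gripper":{"type":"array"},"dp":{"type":"array"},"twist":{"type":"array"}},"required":["gripper","dp","twist"]}

```bash
mkdir -p pics
cat > a.py <<'E'
from plant import *
import cv2,numpy as np
E
python3 - <<'E'
from a import *
import cv2
print(get_obs())
for n in("top","side"):
    cv2.imwrite(f"pics/{n}0.png",capture(n)[:,:,::-1]); print(get_calibration(n))
print(get_calibration("wrist"))
E
```

```text
{'time': 0.0, 'joint_positions': array([-1.29295164e+00,  3.42739037e-01,  1.52499508e+00, -1.43493205e-05,
        1.27537932e+00, -1.46012049e-01]), 'dq': array([ 0.00070751, -0.00045757,  0.00052723,  0.0006117 ,  0.00013769,
        0.00112766]), 'tau': array([ 1.01483653e-03, -4.31233478e+01, -2.44216472e+01,  7.17783440e-02,
        5.60102658e-02, -1.20362083e-04]), 'tool_pos': array([ 215.81356675, -478.12383696,  203.34416804]), 'tcp_rot': array([-3.14008606e+00, -2.07689035e-04,  4.23860770e-01]), 'contact_force': array([ 0.6573166 , -0.24927205, -0.74822443]), 'moment': array([-0.03438563, -0.00453475,  0.00282358]), 'finger_force': 0.0, 'grip_width': 92.06015930231912}
{'mtx': array([[480.68194105,   0.        , 321.96572948],
       [  0.        , 480.68194105, 234.35957206],
       [  0.        ,   0.        ,   1.        ]]), 'position': array([ 432.32916773,   14.32186616, 1242.63869869]), 'attitude': array([-3.00498361,  0.00396497, -1.57035917])}
{'mtx': array([[480.952885  ,   0.        , 324.29545538],
       [  0.        , 480.952885  , 242.91110631],
       [  0.        ,   0.        ,   1.        ]]), 'position': array([307.27646277, 606.67181751, 848.87385924]), 'attitude': array([-2.41041764,  0.01491923, -2.73475196])}
{'mtx': array([[393.19821618,   0.        , 309.20826413],
       [  0.        , 393.19821618, 236.72648388],
       [  0.        ,   0.        ,   1.        ]]), 'mount': array([[-8.64250130e-04, -9.56550146e-01, -2.91566581e-01,
         7.84157322e+01],
       [ 9.99999360e-01, -6.13973688e-04, -9.49878943e-04,
        -4.47128988e-01],
       [ 7.29592632e-04, -2.91567216e-01,  9.56550065e-01,
        -1.80894982e+02],
       [ 0.00000000e+00,  0.00000000e+00,  0.00000000e+00,
         1.00000000e+00]])}
```

View pics/top0.png

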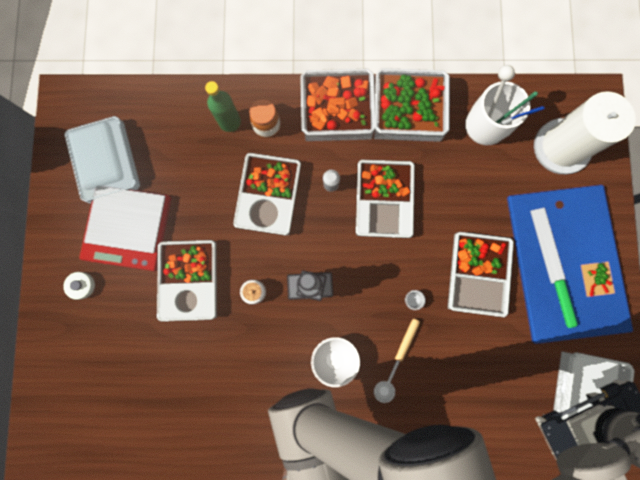

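View pics/side0.png

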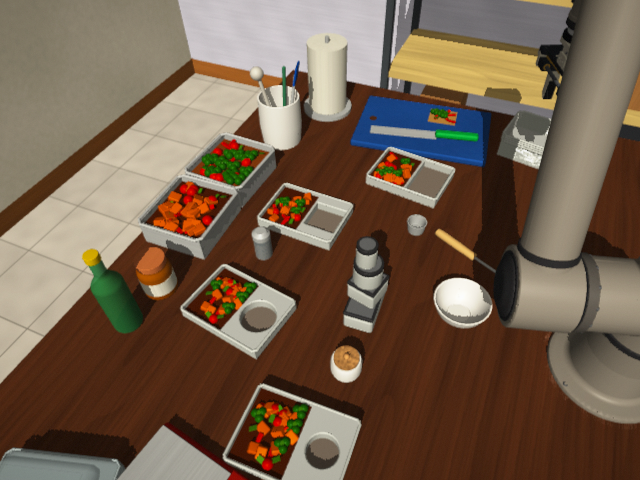

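The top view shows the stack at (310,287) and the small well at (186,300). The round well is at (264,213), the square at (384,218), and the oblong at (481,293). The salt pot is at (252,292) and the shaker at (332,180). The side view shows the stack standing aligned, with each pot slightly offset.

```bash
cat >> a.py <<'E'
from scipy.spatial.transform import Rotation as Ro
def pose(n):
    c=get_calibration(n)
    if n=="wrist":
        o=get_obs(); T=np.eye(4); T[:3,:3]=Ro.from_euler('xyz',o['tcp_rot']).as_matrix(); T[:3,3]=o['tool_pos']
        T=T@c['mount']; return c['mtx'],T[:3,:3],T[:3,3]
    return c['mtx'],Ro.from_euler('xyz',c['attitude']).as_matrix(),np.array(c['position'])
def cast(P,uv,z):
    K,R,p=P; uv=np.atleast_2d(uv).astype(float)
    d=(R@np.linalg.inv(K)@np.c_[uv,np.ones(len(uv))].T).T
    return (p+d*((z-p[2])/d[:,2])[:,None])[:,:2]
def proj(P,X):
    K,R,p=P; q=K@R.T@(np.array(X,float)-p); return q[:2]/q[2]
def rect(pts):
    (c,s,a)=cv2.minAreaRect(pts.astype(np.float32)); return np.round(c,1),np.round(s,1),round(a,1)
E
python3 - <<'E'
from a import *
im=cv2.imread("pics/top0.png"); P=pose("top")
hsv=cv2.cvtColor(im,cv2.COLOR_BGR2HSV)
m=((hsv[...,1]<60)&(hsv[...,2]>150)).astype(np.uint8)
f=cv2.morphologyEx(((hsv[...,1]<90)&(hsv[...,2]>70)&(hsv[...,2]<185)).astype(np.uint8),cv2.MORPH_OPEN,np.ones((3,3)))
cs,_=cv2.findContours(m,0,1)
for n,x,y in(("small",186,300),("round",264,213),("square",384,218),("long",481,293)):
    for c in cs:
        if cv2.pointPolygonTest(c,(x,y),False)>=0 and cv2.contourArea(c)>1000:
            print(n,"box@32",rect(cast(P,c[:,0],32)))
    nn,l,st,ce=cv2.connectedComponentsWithStats(f,connectivity=4)
    k=l[y,x]; c,_=cv2.findContours((l==k).astype(np.uint8),0,1); print("  floor@10",k,st[k],rect(cast(P,c[0][:,0],10)), hsv[y,x])
for n,x,y,z in(("salt",252,292,57),("shaker",332,177,80),("stack",310,283,204)):print(n,cast(P,(x,y),z))
S=im[255:315,270:350];cv2.imwrite("pics/st.png",cv2.resize(S,None,fx=9,fy=9,interpolation=2))
E
```

```text
small box@32 (array([483.2, 362.6]), array([200.6, 144.7]), 1.9)
  floor@10 54 [175 290  21  23 379] (array([430.8, 367.5]), array([55.6, 50.9]), 2.1) [ 12  39 144]
round box@32 (array([706. , 162.1]), array([146. , 200.9]), 81.2)
  floor@10 35 [249 199  28  29 618] (array([658.8, 173.7]), array([73.1, 70. ]), 45.2) [ 15  39 169]
square box@32 (array([ 693.2, -141.3]), array([146.7, 200.9]), 87.7)
  floor@10 37 [369 203  30  31 883] (array([ 644.8, -140.5]), array([75.6, 79.2]), 88.8) [ 14  43 172]
long box@32 (array([ 499.3, -378.5]), array([149.6, 200.4]), 82.6)
  floor@10 49 [ 453  276   50   38 1520] (array([ 447.9, -377.9]), array([126.7,  80. ]), 82.9) [ 14  41 169]
salt [[452.73617745 190.50662525]]
shaker [[735.85335309  -5.84085003]]
stack [[469.4795447   44.19940514]]
```

View pics/st.png

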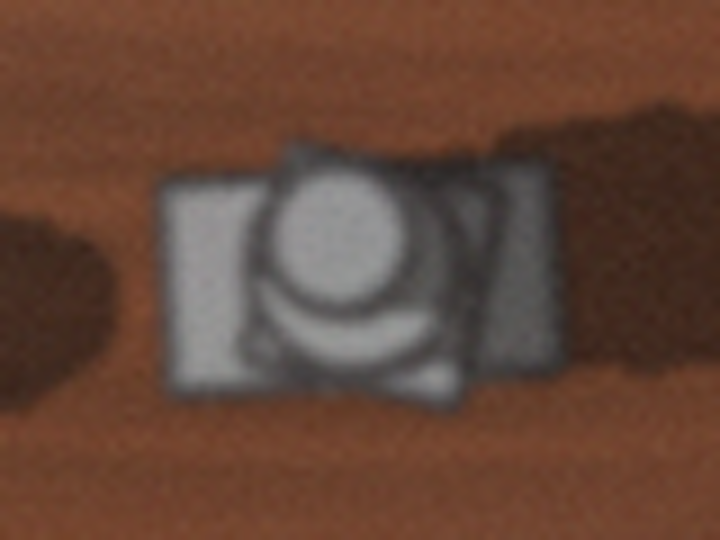

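The crop shows the small lid at (308,281) and the round lid at about (309,283). The square is turned about 8° clockwise in the image, and the long pot a few degrees the other way.

```bash
cat >> a.py <<'E'
def plan(tx,ty,tz,yaw,n,tw=None):
    """rows from the present pose to the target (world mm, deg)"""
    o=get_obs(); p=o['tool_pos']; y=np.degrees(o['tcp_rot'][2]); dy=yaw-y
    tw=tw or n; d=(np.array([tx,ty,tz])-p)/n; dps=[];ts=[]
    for i in range(n):
        c,s=np.cos(np.radians(y)),np.sin(np.radians(y))
        dps.append([round(float(v)/25,2) for v in(c*d[0]+s*d[1],s*d[0]-c*d[1],-d[2])])
        t=-dy/tw if i<tw else 0; ts.append(round(t/5,2)); y-=ts[-1]*5
    for i in range(0,n,5): print(dps[i:i+5],ts[i:i+5])
E
python3 - <<'E'
from a import *
P=pose("top"); g=lambda x,y:(270+x/9,255+y/9)
for n,x,y,z in(("small",339,238,204),("round",358,255,152)):print(n,cast(P,g(x,y),z))
sq=np.array([g(300,145),g(500,175),g(460,405),g(245,360)]);print(rect(cast(P,sq,100)))
lo=np.array([g(158,180),g(550,158),g(565,370),g(172,398)]);print(rect(cast(P,lo,50)))
plan(467,45,320,90,25,20)
E
```

```text
small [[472.81131203  49.23489748]]
round [[470.58973429  46.19439925]]
(array([469. ,  42.9]), array([57.6, 61. ]), 78.3)
(array([468.8,  48.3]), array([ 59.6, 108. ]), 4.1)
[[0.71, -0.6, -0.19], [0.74, -0.56, -0.19], [0.77, -0.51, -0.19], [0.8, -0.47, -0.19], [0.83, -0.42, -0.19]] [np.float64(-0.66), np.float64(-0.66), np.float64(-0.66), np.float64(-0.66), np.float64(-0.66)]
[[0.85, -0.37, -0.19], [0.87, -0.32, -0.19], [0.89, -0.27, -0.19], [0.9, -0.22, -0.19], [0.91, -0.17, -0.19]] [np.float64(-0.66), np.float64(-0.66), np.float64(-0.66), np.float64(-0.66), np.float64(-0.66)]
[[0.92, -0.11, -0.19], [0.93, -0.06, -0.19], [0.93, -0.01, -0.19], [0.93, 0.05, -0.19], [0.92, 0.1, -0.19]] [np.float64(-0.66), np.float64(-0.66), np.float64(-0.66), np.float64(-0.66), np.float64(-0.66)]
[[0.92, 0.15, -0.19], [0.91, 0.2, -0.19], [0.89, 0.26, -0.19], [0.88, 0.31, -0.19], [0.86, 0.36, -0.19]] [np.float64(-0.66), np.float64(-0.66), np.float64(-0.66), np.float64(-0.66), np.float64(-0.66)]
[[0.84, 0.41, -0.19], [0.84, 0.41, -0.19], [0.84, 0.41, -0.19], [0.84, 0.41, -0.19], [0.84, 0.41, -0.19]] [0.0, 0.0, 0.0, 0.0, 0.0]
```

Call:
{"method": "arm_command", "body": {
  "gripper": [91, 91, 91, 91, 91],
  "dp": [
    [0.71, -0.6, -0.4],
    [0.74, -0.56, -0.4],
    [0.77, -0.51, -0.4],
    [0.8, -0.47, -0.4],
    [0.83, -0.42, -0.4]
  ],
  "twist": [-0.66, -0.66, -0.66, -0.66, -0.66]
}}

```text
time: 0.72
tool_pos: [266.6, -372.2, 255.1]
tcp_rot: [3.141, 0.0, 0.716]
contact_force: [-1.0, 0.0, 0.6]
grip_width: 90.8
finger_force: 0.0
```

Call:
{"method": "arm_command", "body": {
  "gripper": [91, 91, 91, 91, 91],
  "dp": [
    [0.85, -0.37, -0.4],
    [0.87, -0.32, -0.4],
    [0.89, -0.27, -0.4],
    [0.9, -0.22, -0.4],
    [0.91, -0.17, -0.4]
  ],
  "twist": [-0.66, -0.66, -0.66, -0.66, -0.66]
}}

```text
time: 1.35
tool_pos: [316.4, -267.6, 305.0]
tcp_rot: [3.141, 0.0, 1.004]
contact_force: [-1.0, -0.1, 0.0]
grip_width: 90.9
finger_force: 0.0
```

Call:
{"method": "arm_command", "body": {
  "gripper": [91, 91, 91, 91, 91],
  "dp": [
    [0.92, -0.11, -0.2],
    [0.93, -0.06, -0.2],
    [0.93, -0.01, -0.2],
    [0.93, 0.05, -0.2],
    [0.92, 0.1, -0.2]
  ],
  "twist": [-0.66, -0.66, -0.66, -0.66, -0.66]
}}

```text
time: 1.98
tool_pos: [366.5, -163.0, 329.8]
tcp_rot: [3.141, 0.0, 1.292]
contact_force: [-0.2, 0.2, 0.3]
grip_width: 91.0
finger_force: 0.0
```

Call:
{"method": "arm_command", "body": {
  "gripper": [91, 91, 91, 91, 91],
  "dp": [
    [0.92, 0.15, 0],
    [0.91, 0.2, 0],
    [0.89, 0.26, 0],
    [0.88, 0.31, 0],
    [0.86, 0.36, 0]
  ],
  "twist": [-0.66, -0.66, -0.66, -0.66, -0.66]
}}

```text
time: 2.6
tool_pos: [416.6, -58.1, 329.6]
tcp_rot: [3.141, 0.0, 1.58]
contact_force: [0.2, 0.8, 0.3]
grip_width: 90.7
finger_force: 0.0
```

Call:
{"method": "arm_command", "body": {
  "gripper": [91, 91, 91, 91, 91],
  "dp": [
    [0.84, 0.41, 0],
    [0.84, 0.41, 0],
    [0.84, 0.41, 0],
    [0.84, 0.41, 0],
    [0.84, 0.41, 0]
  ],
  "twist": [0, 0, 0, 0, 0]
}}

```text
time: 3.22
tool_pos: [467.1, 47.1, 329.6]
tcp_rot: [3.141, 0.0, 1.578]
contact_force: [-0.5, -0.4, 1.0]
grip_width: 90.7
finger_force: 0.0
```

Run:
```python
from a import *
o=get_obs();print(o['time'],o['tool_pos'],np.degrees(o['tcp_rot']))
P=pose("wrist");im=capture("wrist")[:,:,::-1];cv2.imwrite("pics/w1.png",im);np.savez("w1.npz",K=P[0],R=P[1],p=P[2])
for X in([472,47,204],[471,46,152]):print(proj(P,X))
```

```text
3.225 [467.09797084  47.11805878 329.63926603] [1.79962497e+02 7.79473855e-03 9.04345602e+01]
[316.2654638  220.16484377]
[314.16323011 207.18079599]
```

View pics/w1.png

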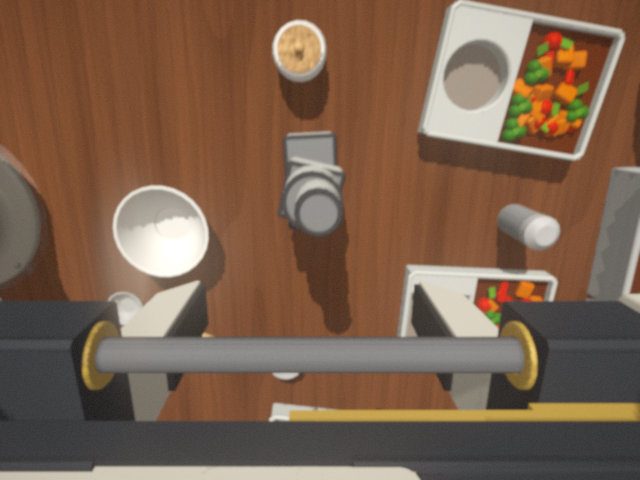

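The wrist view has the small lid at (319,212) and the round lid behind it at about (314,198). The round well's rim is centred near (475,75).

Run:
```python
from a import *
z=np.load("w1.npz");P=(z['K'],z['R'],z['p'])
print("small",cast(P,(319.5,212),204),"round",cast(P,(314,197),152))
im=cv2.imread("pics/w1.png");h=cv2.cvtColor(im,cv2.COLOR_BGR2HSV)
m=((h[...,2]<190)|(h[...,1]>25)).astype(np.uint8);m=cv2.morphologyEx(m,cv2.MORPH_OPEN,np.ones((3,3)))
n,l,s,c=cv2.connectedComponentsWithStats(m,connectivity=4);k=l[75,475];print(s[k],h[75,475],h[75,430],h[60,475-30])
q=cast(P,[(444,75),(508,75),(475,40),(475,111)],32);print(q,q.mean(0))
# box outline at rim
w=((h[...,1]<60)&(h[...,2]>150)).astype(np.uint8)
for ct in cv2.findContours(w,0,1)[0]:
    if cv2.contourArea(ct)>3000: print(s if 0 else rect(cast(P,ct[:,0],32)))
```

```text
small [[474.50598192  53.75526339]] round [[470.74906882  55.62035518]]
[ 443   39   67   71 3675] [ 15  42 168] [ 12  69 133] [ 25  15 215]
[[618.09986139 172.79928878]
 [690.51343653 173.29297181]
 [648.5161017  208.91533252]
 [658.20181022 134.28542683]] [653.83280246 172.32325498]
(array([ 313.7, -404. ]), array([655.9,  25.9]), 0.3)
(array([ 693.6, -108.7]), array([202.8, 104.6]), 0.3)
(array([278.2, -15.2]), array([121.7, 121.4]), 0.4)
(array([704.9, 164.4]), array([144.3, 201.2]), 81.1)
```

Call:
{"method": "arm_command", "body": {
  "gripper": [91, 91, 91, 91, 91],
  "dp": [
    [0.2, 0.28, 1],
    [0, 0, 1],
    [0, 0, 1],
    [0, 0, 1],
    [0, 0, 1]
  ],
  "twist": [0.08, 0, 0, 0, 0]
}}

```text
time: 3.9
tool_pos: [473.9, 51.0, 203.8]
tcp_rot: [3.141, 0.0, 1.571]
contact_force: [-0.1, -0.2, 0.0]
grip_width: 91.0
finger_force: 0.0
```

Call:
{"method": "arm_command", "body": {
  "gripper": [91, 91, 30, 30, 30],
  "dp": [
    [0, 0, 0.9],
    [0, 0, 0.17],
    [0, 0, 0],
    [0, 0, 0],
    [0, 0, 0]
  ],
  "twist": [0, 0, 0, 0, 0]
}}

```text
time: 4.53
tool_pos: [474.9, 50.5, 178.0]
tcp_rot: [3.14, 0.0, 1.569]
contact_force: [0.1, 0.7, -0.0]
grip_width: 65.5
finger_force: 0.0
```

Call:
{"method": "arm_command", "body": {
  "gripper": [30, 30, 30, 30, 30],
  "dp": [
    [0, 0, 0],
    [0, 0, 0],
    [0, 0, -0.2],
    [0, 0, -0.5],
    [0, 0, -0.6]
  ],
  "twist": [0, 0, 0, 0, 0]
}}

```text
time: 5.15
tool_pos: [474.5, 50.5, 210.7]
tcp_rot: [3.141, 0.0, 1.569]
contact_force: [-0.0, 0.3, 0.1]
grip_width: 37.2
finger_force: 30.0
```

Run:
```python
from a import *
o=get_obs();print(o['time'],o['tool_pos'],o['grip_width'],o['finger_force'],o['contact_force'])
im=capture("side")[:,:,::-1];P=pose("side")
u,v=proj(P,[474,50,180]).astype(int);print(u,v)
P=pose("wrist");w=capture("wrist")[:,:,::-1];np.savez("w2.npz",K=P[0],R=P[1],p=P[2])
cv2.imwrite("pics/s2.png",np.hstack([cv2.resize(im[v-80:v+120,u-70:u+70],None,fx=2.5,fy=2.5),cv2.resize(w[120:370,200:450],(440,500))]))
print(proj(P,[474,51,237]),proj(P,[474,51,152]))
```

```text
5.15 [474.54162478  50.45615951 210.73782828] 37.173184256159715 29.999037086963654 [-0.02374655  0.25806962  0.10894699]
366 251
[307.61290365 304.08041366] [307.53964949 244.19558282]
```

View pics/s2.png

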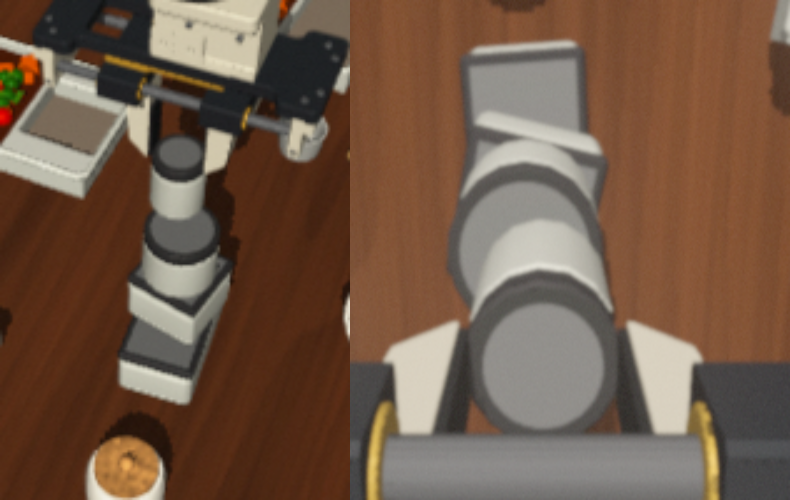

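The side view shows the pot held upright, centred between the fingers, with its lid at wrist pixel (310,301). The round lid is at about (300,239).

Call:
{"method": "arm_command", "body": {
  "gripper": [30, 30, 30, 30, 30],
  "dp": [
    [0.6, -0.1, 0],
    [1, -0.18, 0],
    [1, -0.18, 0],
    [1, -0.18, 0],
    [1, -0.18, 0]
  ],
  "twist": [0, 0, 0, 0, 0]
}}

```text
time: 5.88
tool_pos: [453.3, 167.1, 209.1]
tcp_rot: [-3.14, 0.0, 1.569]
contact_force: [1.2, -0.2, -0.5]
grip_width: 37.4
finger_force: 30.0
```

Call:
{"method": "arm_command", "body": {
  "gripper": [30, 30, 30, 30, 30],
  "dp": [
    [1, -0.18, 0],
    [1, -0.18, 0],
    [1, -0.18, 0],
    [1, -0.18, 0],
    [0.5, -0.18, 0]
  ],
  "twist": [0, 0, 0, 0, 0]
}}

```text
time: 6.5
tool_pos: [430.8, 279.6, 209.1]
tcp_rot: [-3.14, 0.0, 1.57]
contact_force: [0.5, 0.0, -0.8]
grip_width: 37.0
finger_force: 30.0
```

Run:
```python
from a import *
z=np.load("w2.npz");P=(z['K'],z['R'],z['p'])
print("held",cast(P,(309.7,301),237),"round",cast(P,(300.6,239),152))
o=get_obs();print(o['time'],o['tool_pos'],o['grip_width'])
P=pose("wrist");w=capture("wrist")[:,:,::-1];np.savez("w3.npz",K=P[0],R=P[1],p=P[2]);cv2.imwrite("pics/w3.png",w)
print(proj(P,[431,364,32]))
```

```text
held [[474.92152255  52.48568779]] round [[469.54661737  54.53686969]]
6.5 [430.84676047 279.55549869 209.07780494] 37.04007742636141
[310.48468533 110.67098988]
```

View pics/w3.png

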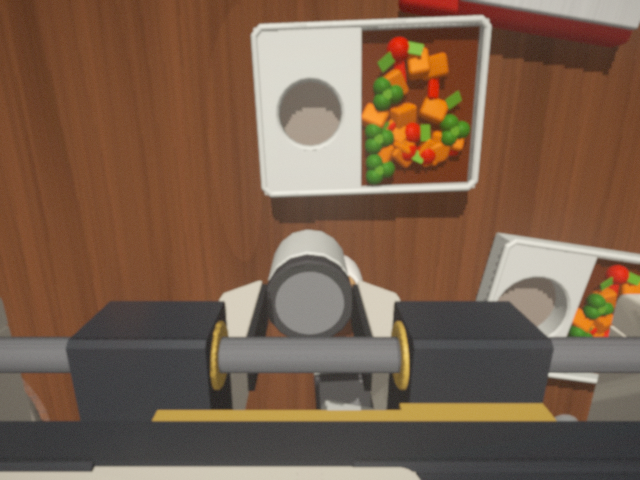

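The well rim spans 277–343 by 78–148 pixels, centred at (310,113), so y is about 362. The pot is still held upright.

Call:
{"method": "arm_command", "body": {
  "gripper": [30, 30, 30, 30, 30],
  "dp": [
    [1, 0, 0.5],
    [1, 0, 0.8],
    [0.9, 0, 1],
    [0.36, 0, 1],
    [0, 0, 1]
  ],
  "twist": [0, 0, 0, 0, 0]
}}

```text
time: 7.18
tool_pos: [431.8, 359.8, 101.1]
tcp_rot: [-3.141, 0.0, 1.569]
contact_force: [0.8, -0.1, -0.5]
grip_width: 37.0
finger_force: 30.0
```

Call:
{"method": "arm_command", "body": {
  "gripper": [30, 30, 30, 30, 30],
  "dp": [
    [0, 0, 0.9],
    [0, 0, 0.6],
    [0, 0, 0.5],
    [0, 0, 0.3],
    [0, 0, 0.15]
  ],
  "twist": [0, 0, 0, 0, 0]
}}

```text
time: 7.8
tool_pos: [432.3, 359.6, 40.9]
tcp_rot: [3.141, -0.0, 1.569]
contact_force: [0.3, 0.2, -0.2]
grip_width: 37.0
finger_force: 30.0
```

Call:
{"method": "arm_command", "body": {
  "gripper": [30, 30, 30, 30, 60],
  "dp": [
    [0, -0.06, 0.08],
    [0, 0, 0.08],
    [0, 0, 0],
    [0, 0, 0],
    [0, 0, 0]
  ],
  "twist": [0, 0, 0, 0, 0]
}}

```text
time: 8.43
tool_pos: [430.8, 359.7, 37.2]
tcp_rot: [3.141, -0.0, 1.569]
contact_force: [0.3, -0.4, -0.2]
grip_width: 42.9
finger_force: 0.0
```

Run:
```python
from a import *
o=get_obs();print(o['time'],o['tool_pos'],o['grip_width'],o['contact_force'],np.degrees(o['tcp_rot']))
```

```text
8.425 [430.84659025 359.68176888  37.20291159] 42.9136175514011 [ 0.25914628 -0.40844164 -0.18069193] [ 1.79961545e+02 -1.43149898e-02  8.98876666e+01]
```

Call:
{"method": "arm_command", "body": {
  "gripper": [60, 60, 60, 91, 91],
  "dp": [
    [0, 0, 0],
    [0, 0, -0.6],
    [0, 0, -1],
    [0, 0, -1],
    [0, 0, -1]
  ],
  "twist": [0, 0, 0, 0, 0]
}}

```text
time: 9.05
tool_pos: [430.8, 359.6, 128.7]
tcp_rot: [3.141, -0.0, 1.569]
contact_force: [0.4, 0.4, -0.5]
grip_width: 75.6
finger_force: 0.0
```

Call:
{"method": "arm_command", "body": {
  "gripper": [91, 91, 91, 91, 91],
  "dp": [
    [-0.4, 0.1, -1],
    [-0.8, 0.15, -1],
    [-1, 0.15, -1],
    [-1, 0.15, -0.9],
    [-1, 0.15, 0]
  ],
  "twist": [0, 0, 0, 0, 0]
}}

```text
time: 9.68
tool_pos: [449.0, 254.1, 227.5]
tcp_rot: [3.137, -0.002, 1.569]
contact_force: [0.5, -0.7, -0.7]
grip_width: 91.0
finger_force: 0.0
```

Call:
{"method": "arm_command", "body": {
  "gripper": [91, 91, 91, 91, 91],
  "dp": [
    [-1, 0.15, 0],
    [-1, 0.15, 0],
    [-1, 0.15, 0],
    [-1, 0.15, 0],
    [-1, 0.15, 0]
  ],
  "twist": [0, 0, 0, 0, 0]
}}

```text
time: 10.3
tool_pos: [466.5, 128.6, 225.5]
tcp_rot: [3.14, 0.0, 1.569]
contact_force: [-0.6, 0.4, 0.5]
grip_width: 90.5
finger_force: 0.0
```

Call:
{"method": "arm_command", "body": {
  "gripper": [91, 91, 91, 91, 91],
  "dp": [
    [-1, 0.15, 0],
    [-1, 0.1, 0],
    [-0.8, 0.07, 0],
    [-0.2, 0, 0],
    [0, 0, 0]
  ],
  "twist": [0, 0, 0, 0, 0]
}}

```text
time: 10.92
tool_pos: [474.2, 54.6, 225.0]
tcp_rot: [3.141, -0.0, 1.568]
contact_force: [-0.3, 0.6, 0.5]
grip_width: 91.3
finger_force: 0.0
```

Run:
```python
from a import *
o=get_obs();print(o['time'],o['tool_pos'],o['grip_width'])
P=pose("wrist");w=capture("wrist")[:,:,::-1];np.savez("w4.npz",K=P[0],R=P[1],p=P[2])
t=capture("top")[:,:,::-1]; 
cv2.imwrite("pics/w4.png",np.hstack([w[100:400,150:470],cv2.resize(t[225:335,140:240],None,fx=3,fy=3)[:300]]))
print(proj(P,[470,54.5,152]))
```

```text
10.925 [474.24506868  54.5969067  224.97746046] 91.31189792352474
[304.17253995 239.68198122]
```

View pics/w4.png

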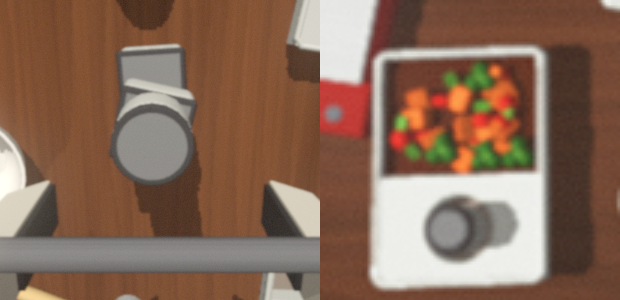

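The small pot stands in its well. The round lid is centred at wrist pixel (302,245), which puts the pot at about (468.6, 51).

Call:
{"method": "arm_command", "body": {
  "gripper": [91, 91, 91, 91, 91],
  "dp": [
    [-0.12, -0.22, 0.8],
    [0, 0, 1],
    [0, 0, 1],
    [0, 0, 0.8],
    [0, 0, 0.36]
  ],
  "twist": [0, 0, 0, 0, 0]
}}

```text
time: 11.65
tool_pos: [468.2, 52.2, 124.6]
tcp_rot: [-3.14, -0.0, 1.57]
contact_force: [-0.2, 0.1, 0.0]
grip_width: 90.8
finger_force: 0.0
```

Call:
{"method": "arm_command", "body": {
  "gripper": [50, 50, 50, 50, 50],
  "dp": [
    [0, 0, 0],
    [0, 0, 0],
    [0, 0, 0],
    [0, 0, 0],
    [0, 0, -0.2]
  ],
  "twist": [0, 0, 0, 0, 0]
}}

```text
time: 12.28
tool_pos: [468.4, 51.4, 130.5]
tcp_rot: [-3.141, 0.0, 1.569]
contact_force: [0.0, 0.6, -0.8]
grip_width: 56.3
finger_force: 30.0
```

Call:
{"method": "arm_command", "body": {
  "gripper": [50, 50, 50, 50, 50],
  "dp": [
    [0, 0, -0.6],
    [0.2, 0.3, -0.8],
    [0.45, 0.7, -0.2],
    [0.6, 0.9, 0],
    [0.6, 0.9, 0]
  ],
  "twist": [0, 0, 0, 0, 0]
}}

```text
time: 12.9
tool_pos: [539.4, 97.9, 170.9]
tcp_rot: [3.141, 0.0, 1.568]
contact_force: [1.0, -0.9, -0.9]
grip_width: 56.2
finger_force: 30.0
```

Call:
{"method": "arm_command", "body": {
  "gripper": [50, 50, 50, 50, 50],
  "dp": [
    [0.6, 0.9, 0],
    [0.6, 0.9, 0],
    [0.6, 0.9, 0],
    [0.6, 0.9, 0.2],
    [0.59, 0.9, 0.5]
  ],
  "twist": [0, 0, 0, 0, 0]
}}

```text
time: 13.52
tool_pos: [652.5, 172.6, 153.5]
tcp_rot: [3.141, -0.0, 1.569]
contact_force: [0.1, -0.9, -1.1]
grip_width: 56.4
finger_force: 30.0
```

Call:
{"method": "arm_command", "body": {
  "gripper": [50, 50, 50, 50, 50],
  "dp": [
    [0, 0.12, 0.8],
    [0, 0, 1],
    [0, 0, 1],
    [0, 0, 0.7],
    [0, 0, 0.3]
  ],
  "twist": [0, 0, 0, 0, 0]
}}

```text
time: 14.15
tool_pos: [654.0, 172.0, 56.9]
tcp_rot: [-3.14, 0.0, 1.569]
contact_force: [-0.3, -0.2, -1.3]
grip_width: 56.2
finger_force: 30.0
```

Call:
{"method": "arm_command", "body": {
  "gripper": [50, 50, 50, 50, 50],
  "dp": [
    [0, 0, 0.3],
    [0, 0, 0.25],
    [0, 0, 0.15],
    [0, 0, 0.1],
    [0, 0, 0.04]
  ],
  "twist": [0, 0, 0, 0, 0]
}}

```text
time: 14.78
tool_pos: [654.6, 172.1, 37.0]
tcp_rot: [3.141, 0.0, 1.569]
contact_force: [0.1, -0.3, -1.5]
grip_width: 55.8
finger_force: 30.0
```

Call:
{"method": "arm_command", "body": {
  "gripper": [50, 80, 80, 80, 80],
  "dp": [
    [0, 0, 0],
    [0, 0, 0],
    [0, 0, 0],
    [0, 0, 0],
    [0, 0, -0.2]
  ],
  "twist": [0, 0, 0, 0, 0]
}}

```text
time: 15.4
tool_pos: [654.3, 172.0, 41.9]
tcp_rot: [-3.141, 0.0, 1.569]
contact_force: [0.2, 0.2, -1.0]
grip_width: 79.5
finger_force: 0.0
```

Call:
{"method": "arm_command", "body": {
  "gripper": [91, 91, 91, 91, 91],
  "dp": [
    [0, 0, -0.7],
    [0, 0, -1],
    [0, 0, -1],
    [-0.3, -0.45, -1],
    [-0.55, -0.85, -1]
  ],
  "twist": [0, 0, 0, 0, 0]
}}

```text
time: 16.02
tool_pos: [622.2, 151.0, 161.6]
tcp_rot: [3.139, -0.0, 1.569]
contact_force: [-0.2, 0.1, 0.7]
grip_width: 91.1
finger_force: 0.0
```

Call:
{"method": "arm_command", "body": {
  "gripper": [91, 91, 91, 91, 91],
  "dp": [
    [-0.6, -0.95, -0.6],
    [-0.6, -0.95, -0.2],
    [-0.6, -0.95, 0],
    [-0.6, -0.95, 0],
    [-0.6, -0.95, 0]
  ],
  "twist": [0, 0, 0, 0, 0]
}}

```text
time: 16.65
tool_pos: [502.6, 75.7, 181.0]
tcp_rot: [3.139, 0.0, 1.569]
contact_force: [-0.1, -0.3, -0.6]
grip_width: 91.2
finger_force: 0.0
```

Call:
{"method": "arm_command", "body": {
  "gripper": [91, 91, 91, 91, 91],
  "dp": [
    [-0.6, -0.8, 0],
    [-0.4, -0.5, 0],
    [-0.15, -0.1, 0],
    [0, 0, 0],
    [0, 0, 0]
  ],
  "twist": [0, 0, 0, 0, 0]
}}

```text
time: 17.27
tool_pos: [468.6, 47.7, 179.5]
tcp_rot: [3.141, -0.0, 1.569]
contact_force: [0.1, -0.8, 0.1]
grip_width: 91.0
finger_force: 0.0
```

Run:
```python
from a import *
o=get_obs();print(o['time'],o['tool_pos'],o['grip_width'],np.degrees(o['tcp_rot'][2]))
P=pose("wrist");w=capture("wrist")[:,:,::-1];np.savez("w5.npz",K=P[0],R=P[1],p=P[2])
t=capture("top")[:,:,::-1]; 
cv2.imwrite("pics/w5.png",np.hstack([cv2.resize(w[100:350,200:420],None,fx=2,fy=2),cv2.resize(t[145:245,225:310],None,fx=4,fy=5)]))
print(proj(P,[469,44,100]))
```

```text
17.275 [468.56788703  47.71773567 179.50711156] 90.98166889674998 89.89302929270612
[311.07247664 241.81655356]
```

View pics/w5.png

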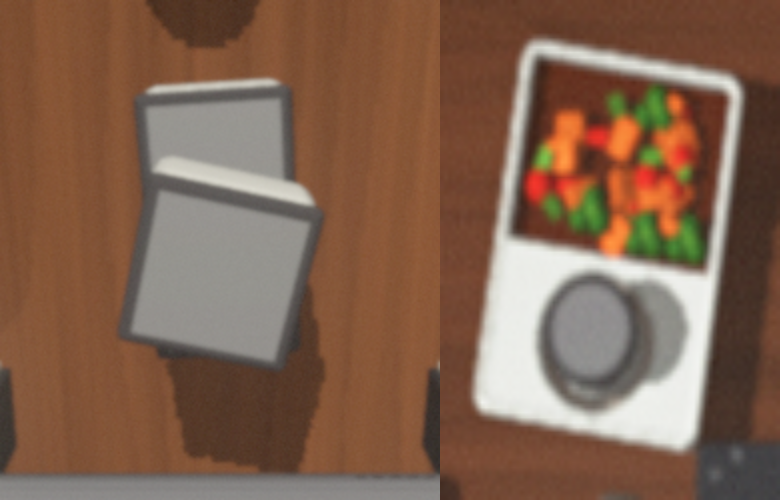

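The round pot sits in its well. The square lid's corners are at crop (152,175), (322,212), (280,366) and (122,335). The long lid's far corners are at (138,97) and (290,90).

Run:
```python
from a import *
z=np.load("w5.npz");P=(z['K'],z['R'],z['p']);g=lambda a:np.array(a)/2+[200,100]
q=cast(P,g([(152,175),(322,212),(280,366),(122,335)]),100);print(q,q.mean(0),rect(q))
l=cast(P,g([(138,97),(290,90),(160,350),(298,345)]),50);print(l)
```

```text
[[445.66381369  82.08186387]
 [502.79914933  69.32038509]
 [489.7303876   12.9019147 ]
 [433.4658033   24.99086074]] [467.91478848  47.3237561 ] (array([467.9,  47.2]), array([58.4, 58.5]), 77.4)
[[436.84744513 103.80166182]
 [495.48996983 106.27707432]
 [442.77775217  -1.47520526]
 [501.39812197   0.63298432]]
```

Call:
{"method": "arm_command", "body": {
  "gripper": [91, 91, 91, 91, 91],
  "dp": [
    [0, 0, 0.5],
    [0, 0, 0.8],
    [0, 0, 0.8],
    [0, 0, 0.8],
    [0, 0, 0.8]
  ],
  "twist": [0.5, 0.5, 0.5, 0.5, 0.5]
}}

```text
time: 18.0
tool_pos: [468.3, 47.7, 86.2]
tcp_rot: [3.142, 0.0, 1.349]
contact_force: [0.3, 0.4, 0.2]
grip_width: 90.7
finger_force: 0.0
```

Call:
{"method": "arm_command", "body": {
  "gripper": [91, 54, 54, 54, 54],
  "dp": [
    [0, 0, 0.46],
    [0, 0, 0],
    [0, 0, 0],
    [0, 0, 0],
    [0, 0, 0]
  ],
  "twist": [0, 0, 0, 0, 0]
}}

```text
time: 18.62
tool_pos: [468.5, 47.4, 76.1]
tcp_rot: [3.14, -0.0, 1.351]
contact_force: [0.4, 0.6, 1.9]
grip_width: 59.8
finger_force: 30.0
```

Call:
{"method": "arm_command", "body": {
  "gripper": [54, 54, 54, 54, 54],
  "dp": [
    [0, 0, 0],
    [0, 0, -0.2],
    [0, 0, -0.5],
    [0, 0, -0.8],
    [0, 0, -1]
  ],
  "twist": [0, 0, 0, 0, 0]
}}

```text
time: 19.25
tool_pos: [467.6, 47.5, 139.0]
tcp_rot: [-3.141, 0.0, 1.351]
contact_force: [0.1, -0.2, -0.8]
grip_width: 59.9
finger_force: 30.0
```

Run:
```python
from a import *
o=get_obs();print(o['time'],o['tool_pos'],o['grip_width'],np.degrees(o['tcp_rot'][2]))
plan(642,-139,125,87.7,10)
P=pose("side");im=cv2.imread("pics/side0.png")
h=cv2.cvtColor(im,cv2.COLOR_BGR2HSV)
f=cv2.morphologyEx(((h[...,1]<90)&(h[...,2]>70)&(h[...,2]<185)).astype(np.uint8),cv2.MORPH_OPEN,np.ones((3,3)))
n,l,s,c=cv2.connectedComponentsWithStats(f,connectivity=4)
for x,y in((322,452),(259,318),(326,219),(430,179)):
    k=l[y,x];ct=cv2.findContours((l==k).astype(np.uint8),0,1)[0][0][:,0];print(s[k],rect(cast(P,ct,10)))
```

```text
19.25 [467.61984113  47.46444819 138.97879885] 59.876657636321596 77.38332843272653
[[-0.58, 0.84, 0.06], [-0.59, 0.83, 0.06], [-0.61, 0.82, 0.06], [-0.62, 0.81, 0.06], [-0.64, 0.8, 0.06]] [np.float64(-0.21), np.float64(-0.21), np.float64(-0.21), np.float64(-0.21), np.float64(-0.21)]
[[-0.65, 0.79, 0.06], [-0.66, 0.78, 0.06], [-0.68, 0.76, 0.06], [-0.69, 0.75, 0.06], [-0.71, 0.74, 0.06]] [np.float64(-0.21), np.float64(-0.21), np.float64(-0.21), np.float64(-0.21), np.float64(-0.21)]
[ 281  412   80   68 3237] (array([433.1, 353.9]), array([ 94.5, 133.1]), 2.0)
[238 303  40  27 769] (array([663. , 158.4]), array([85.4, 58.6]), 9.5)
[303 203  50  46 914] (array([ 646. , -141.2]), array([142.4, 101.8]), 87.8)
[ 404  162   49   37 1064] (array([ 448.9, -395.2]), array([128.3,  97.7]), 82.7)
```

Call:
{"method": "arm_command", "body": {
  "gripper": [54, 54, 54, 54, 54],
  "dp": [
    [-0.58, 0.84, 0.06],
    [-0.59, 0.83, 0.06],
    [-0.61, 0.82, 0.06],
    [-0.62, 0.81, 0.06],
    [-0.64, 0.8, 0.06]
  ],
  "twist": [-0.21, -0.21, -0.21, -0.21, -0.21]
}}

```text
time: 19.88
tool_pos: [555.4, -46.6, 131.2]
tcp_rot: [3.141, 0.0, 1.443]
contact_force: [-0.1, -0.5, -1.3]
grip_width: 59.9
finger_force: 30.0
```

Call:
{"method": "arm_command", "body": {
  "gripper": [54, 54, 54, 54, 54],
  "dp": [
    [-0.65, 0.79, 0.06],
    [-0.66, 0.78, 0.06],
    [-0.68, 0.76, 0.06],
    [-0.69, 0.75, 0.06],
    [-0.71, 0.74, 0.06]
  ],
  "twist": [-0.21, -0.21, -0.21, -0.21, -0.21]
}}

```text
time: 20.5
tool_pos: [642.7, -139.7, 123.6]
tcp_rot: [-3.142, 0.0, 1.534]
contact_force: [-0.1, 0.5, -1.4]
grip_width: 60.0
finger_force: 30.0
```

Call:
{"method": "arm_command", "body": {
  "gripper": [54, 54, 54, 54, 54],
  "dp": [
    [0, 0, 0.4],
    [0, 0, 0.6],
    [0, 0, 0.7],
    [0, 0, 0.5],
    [0, 0, 0.2]
  ],
  "twist": [0, 0, 0, 0, 0]
}}

```text
time: 21.12
tool_pos: [641.6, -138.7, 61.7]
tcp_rot: [-3.14, -0.0, 1.534]
contact_force: [-0.3, -0.1, -1.4]
grip_width: 59.6
finger_force: 30.0
```

Run:
```python
from a import *
o=get_obs();print(o['time'],o['tool_pos'],o['grip_width'],np.degrees(o['tcp_rot'][2]))
P=pose("wrist");w=capture("wrist")[:,:,::-1];np.savez("w6.npz",K=P[0],R=P[1],p=P[2]);cv2.imwrite("pics/w6.png",cv2.resize(w[80:400,160:480],None,fx=1.8,fy=1.8))
```

```text
21.125 [ 641.59997689 -138.69029839   61.68268546] 59.6187542812774 87.9003689964085
```

View pics/w6.png

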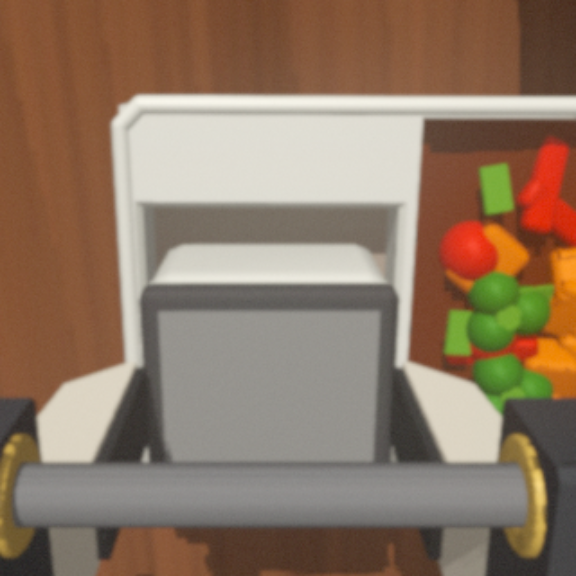

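The square pot hangs just above its well. The well's +y rim edge runs from crop (138,204) to (403,204).

Run:
```python
from a import *
z=np.load("w6.npz");P=(z['K'],z['R'],z['p']);g=lambda a:np.array(a)/1.8+[160,80]
q=cast(P,g([(138,204),(403,204)]),32);print(q,q.mean(0)-[0,39])
h=cast(P,g([(143,286),(397,286)]),88);print(h,h.mean(0)-[0,31])
```

```text
[[ 602.8463119   -97.51254619]
 [ 682.53829601 -100.48035639]] [ 642.69230396 -137.99645129]
[[ 613.18274583 -106.38143278]
 [ 671.23627559 -108.53257808]] [ 642.20951071 -138.45700543]
```

Call:
{"method": "arm_command", "body": {
  "gripper": [54, 54, 54, 54, 54],
  "dp": [
    [0, 0, 0.3],
    [0, 0, 0.3],
    [0, 0, 0.2],
    [0, 0, 0.15],
    [0, 0, 0.06]
  ],
  "twist": [0, 0, 0, 0, 0]
}}

```text
time: 21.8
tool_pos: [642.2, -139.2, 37.5]
tcp_rot: [-3.141, 0.0, 1.534]
contact_force: [-0.1, -0.8, -1.0]
grip_width: 59.7
finger_force: 30.0
```

Call:
{"method": "arm_command", "body": {
  "gripper": [54, 80, 91, 91, 91],
  "dp": [
    [0, 0, 0],
    [0, 0, 0],
    [0, 0, 0],
    [0, 0, -0.1],
    [0, 0, -0.6]
  ],
  "twist": [0, 0, 0, 0, 0]
}}

```text
time: 22.42
tool_pos: [641.6, -139.0, 55.1]
tcp_rot: [-3.14, -0.001, 1.534]
contact_force: [0.3, 0.2, -0.8]
grip_width: 90.5
finger_force: 0.0
```

Run:
```python
from a import *
o=get_obs();print(o['time'],o['tool_pos'],o['grip_width'],np.degrees(o['tcp_rot'][2]))
plan(470,50,135,92.3,10)
```

```text
22.425 [ 641.63946783 -138.99060501   55.07174827] 90.46734494296169 87.88001605389148
[[0.73, -0.71, -0.32], [0.74, -0.71, -0.32], [0.74, -0.7, -0.32], [0.75, -0.7, -0.32], [0.75, -0.69, -0.32]] [np.float64(-0.09), np.float64(-0.09), np.float64(-0.09), np.float64(-0.09), np.float64(-0.09)]
[[0.76, -0.68, -0.32], [0.76, -0.68, -0.32], [0.77, -0.67, -0.32], [0.77, -0.67, -0.32], [0.78, -0.66, -0.32]] [np.float64(-0.09), np.float64(-0.09), np.float64(-0.09), np.float64(-0.09), np.float64(-0.09)]
```

Call:
{"method": "arm_command", "body": {
  "gripper": [91, 91, 91, 91, 91],
  "dp": [
    [0, 0, -1],
    [0, 0, -1],
    [0.4, -0.4, -1],
    [0.74, -0.71, -0.2],
    [0.74, -0.7, 0]
  ],
  "twist": [0, 0, 0, -0.1, -0.1]
}}

```text
time: 23.05
tool_pos: [598.8, -90.5, 137.4]
tcp_rot: [3.139, 0.001, 1.551]
contact_force: [0.2, 0.8, 0.7]
grip_width: 90.6
finger_force: 0.0
```

Call:
{"method": "arm_command", "body": {
  "gripper": [91, 91, 91, 91, 91],
  "dp": [
    [0.75, -0.7, 0],
    [0.75, -0.69, 0],
    [0.76, -0.68, 0],
    [0.76, -0.68, 0],
    [0.77, -0.67, 0]
  ],
  "twist": [-0.1, -0.1, -0.1, -0.1, -0.1]
}}

```text
time: 23.68
tool_pos: [513.2, 4.8, 136.6]
tcp_rot: [3.14, 0.0, 1.595]
contact_force: [0.0, -0.2, -1.0]
grip_width: 91.2
finger_force: 0.0
```

Call:
{"method": "arm_command", "body": {
  "gripper": [91, 91, 91, 91, 91],
  "dp": [
    [0.77, -0.67, 0],
    [0.78, -0.66, 0],
    [0.38, -0.33, 0],
    [0, 0, 0],
    [0, 0, 0]
  ],
  "twist": [-0.1, -0.1, -0.1, 0, 0]
}}

```text
time: 24.3
tool_pos: [471.2, 50.7, 135.6]
tcp_rot: [3.14, 0.0, 1.621]
contact_force: [0.4, 0.1, 0.2]
grip_width: 91.0
finger_force: 0.0
```

Run:
```python
from a import *
o=get_obs();print(o['time'],o['tool_pos'],o['grip_width'],np.degrees(o['tcp_rot'][2]))
P=pose("wrist");w=capture("wrist")[:,:,::-1];np.savez("w7.npz",K=P[0],R=P[1],p=P[2])
t=capture("top")[:,:,::-1]
cv2.imwrite("pics/w7.png",np.hstack([cv2.resize(w[100:350,200:420],None,fx=2,fy=2),cv2.resize(t[150:250,350:420],None,fx=4,fy=5)]))
```

```text
24.3 [471.17758238  50.67163076 135.60361649] 91.02373106027454 92.85958255369596
```

View pics/w7.png

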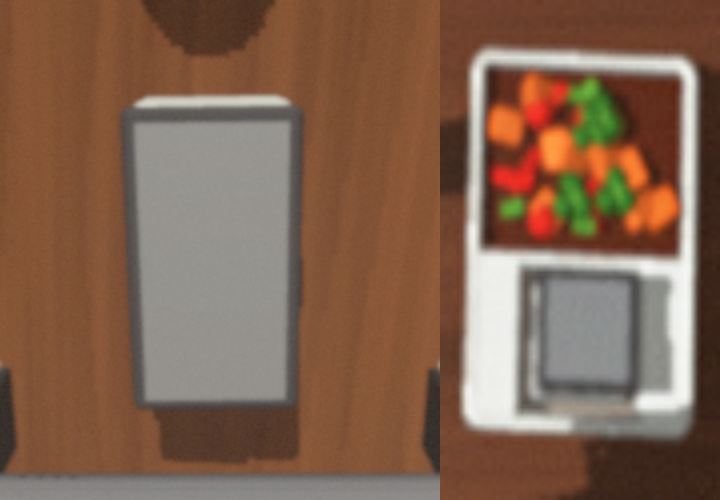

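The square pot is in its well. The long lid's corners are at crop (123,108), (300,108), (297,407) and (138,408).

Run:
```python
from a import *
z=np.load("w7.npz");P=(z['K'],z['R'],z['p']);g=lambda a:np.array(a)/2+[200,100]
q=cast(P,g([(123,108),(300,108),(297,407),(138,408)]),50);print(q,q.mean(0),rect(q))
```

```text
[[435.96828446 104.72730402]
 [494.81855113 107.6073762 ]
 [502.39908694  -1.92125257]
 [443.07165883  -5.19783108]] [469.06439534  51.30389914] (array([469.2,  51.4]), array([ 59.4, 110.7]), 3.7)
```

Call:
{"method": "arm_command", "body": {
  "gripper": [91, 91, 91, 91, 91],
  "dp": [
    [0, -0.08, 0.6],
    [0, 0, 1],
    [0, 0, 1],
    [0, 0, 1],
    [0, 0, 0.55]
  ],
  "twist": [-0.09, 0, 0, 0, 0]
}}

```text
time: 25.02
tool_pos: [468.1, 50.7, 30.3]
tcp_rot: [-3.14, -0.0, 1.628]
contact_force: [-0.1, -0.4, 0.5]
grip_width: 90.9
finger_force: 0.0
```

Call:
{"method": "arm_command", "body": {
  "gripper": [91, 54, 54, 54, 54],
  "dp": [
    [0, 0, 0.24],
    [0, 0, 0],
    [0, 0, 0],
    [0, 0, 0],
    [0, 0, 0]
  ],
  "twist": [0, 0, 0, 0, 0]
}}

```text
time: 25.65
tool_pos: [468.8, 51.1, 26.0]
tcp_rot: [3.14, 0.0, 1.629]
contact_force: [0.2, -0.3, 2.6]
grip_width: 60.2
finger_force: 30.0
```

Call:
{"method": "arm_command", "body": {
  "gripper": [54, 54, 54, 54, 54],
  "dp": [
    [0, 0, 0],
    [0, 0, -0.3],
    [0, 0, -0.7],
    [0, 0, -1],
    [0, 0, -1]
  ],
  "twist": [0, 0, 0, 0, 0]
}}

```text
time: 26.28
tool_pos: [467.7, 51.1, 101.2]
tcp_rot: [-3.14, -0.0, 1.629]
contact_force: [0.2, -0.2, -2.5]
grip_width: 59.9
finger_force: 30.0
```

Run:
```python
from a import *
o=get_obs();print(o['time'],o['tool_pos'],o['grip_width'],np.degrees(o['tcp_rot'][2]))
plan(447.5,-373.5,120,82.6,20)
```

```text
26.275 [467.72717151  51.10446938 101.16220763] 59.87213745104828 93.33400756260134
[[-0.85, -0.09, -0.04], [-0.85, -0.08, -0.04], [-0.85, -0.07, -0.04], [-0.85, -0.07, -0.04], [-0.85, -0.06, -0.04]] [np.float64(0.11), np.float64(0.11), np.float64(0.11), np.float64(0.11), np.float64(0.11)]
[[-0.85, -0.05, -0.04], [-0.85, -0.04, -0.04], [-0.85, -0.03, -0.04], [-0.85, -0.02, -0.04], [-0.85, -0.02, -0.04]] [np.float64(0.11), np.float64(0.11), np.float64(0.11), np.float64(0.11), np.float64(0.11)]
[[-0.85, -0.01, -0.04], [-0.85, -0.0, -0.04], [-0.85, 0.01, -0.04], [-0.85, 0.02, -0.04], [-0.85, 0.02, -0.04]] [np.float64(0.11), np.float64(0.11), np.float64(0.11), np.float64(0.11), np.float64(0.11)]
[[-0.85, 0.03, -0.04], [-0.85, 0.04, -0.04], [-0.85, 0.05, -0.04], [-0.85, 0.06, -0.04], [-0.85, 0.07, -0.04]] [np.float64(0.11), np.float64(0.11), np.float64(0.11), np.float64(0.11), np.float64(0.11)]
```

Call:
{"method": "arm_command", "body": {
  "gripper": [54, 54, 54, 54, 54],
  "dp": [
    [-0.85, -0.09, -0.3],
    [-0.85, -0.08, -0.3],
    [-0.85, -0.07, -0.2],
    [-0.85, -0.07, 0],
    [-0.85, -0.06, 0]
  ],
  "twist": [0.11, 0.11, 0.11, 0.11, 0.11]
}}

```text
time: 26.9
tool_pos: [462.7, -56.0, 120.6]
tcp_rot: [-3.141, -0.0, 1.581]
contact_force: [1.2, -0.8, -1.6]
grip_width: 59.7
finger_force: 30.0
```

Call:
{"method": "arm_command", "body": {
  "gripper": [54, 54, 54, 54, 54],
  "dp": [
    [-0.85, -0.05, 0],
    [-0.85, -0.04, 0],
    [-0.85, -0.03, 0],
    [-0.85, -0.02, 0],
    [-0.85, -0.02, 0]
  ],
  "twist": [0.11, 0.11, 0.11, 0.11, 0.11]
}}

```text
time: 27.52
tool_pos: [457.7, -162.1, 120.5]
tcp_rot: [-3.141, -0.0, 1.533]
contact_force: [-0.3, -0.8, -1.9]
grip_width: 60.0
finger_force: 30.0
```

Call:
{"method": "arm_command", "body": {
  "gripper": [54, 54, 54, 54, 54],
  "dp": [
    [-0.85, -0.01, 0],
    [-0.85, 0, 0],
    [-0.85, 0.01, 0],
    [-0.85, 0.02, 0],
    [-0.85, 0.02, 0]
  ],
  "twist": [0.11, 0.11, 0.11, 0.11, 0.11]
}}

```text
time: 28.15
tool_pos: [453.1, -269.0, 120.5]
tcp_rot: [-3.141, -0.0, 1.484]
contact_force: [-0.4, 0.5, -1.7]
grip_width: 60.2
finger_force: 30.0
```

Call:
{"method": "arm_command", "body": {
  "gripper": [54, 54, 54, 54, 54],
  "dp": [
    [-0.85, 0.03, 0],
    [-0.85, 0.04, 0],
    [-0.85, 0.05, 0],
    [-0.85, 0.06, 0.2],
    [-0.85, 0.07, 0.4]
  ],
  "twist": [0.11, 0.11, 0.11, 0.11, 0.11]
}}

```text
time: 28.78
tool_pos: [448.3, -375.7, 105.2]
tcp_rot: [3.141, 0.0, 1.436]
contact_force: [0.2, -1.1, -2.7]
grip_width: 59.9
finger_force: 30.0
```

Call:
{"method": "arm_command", "body": {
  "gripper": [54, 54, 54, 54, 54],
  "dp": [
    [0, 0, 0.6],
    [0, 0, 0.6],
    [0, 0, 0.4],
    [0, 0, 0.1],
    [0, 0, 0]
  ],
  "twist": [0, 0, 0, 0, 0]
}}

```text
time: 29.4
tool_pos: [448.6, -373.9, 63.2]
tcp_rot: [3.141, 0.0, 1.438]
contact_force: [0.0, 0.4, -2.0]
grip_width: 60.0
finger_force: 30.0
```

Run:
```python
from a import *
o=get_obs();print(o['time'],o['tool_pos'],o['grip_width'],np.degrees(o['tcp_rot'][2]))
P=pose("wrist");w=capture("wrist")[:,:,::-1];np.savez("w8.npz",K=P[0],R=P[1],p=P[2]);cv2.imwrite("pics/w8.png",cv2.resize(w[80:400,160:480],None,fx=1.8,fy=1.8))
```

```text
29.4 [ 448.56013057 -373.93782507   63.18049379] 60.03723397844422 82.36300971435249
```

View pics/w8.png

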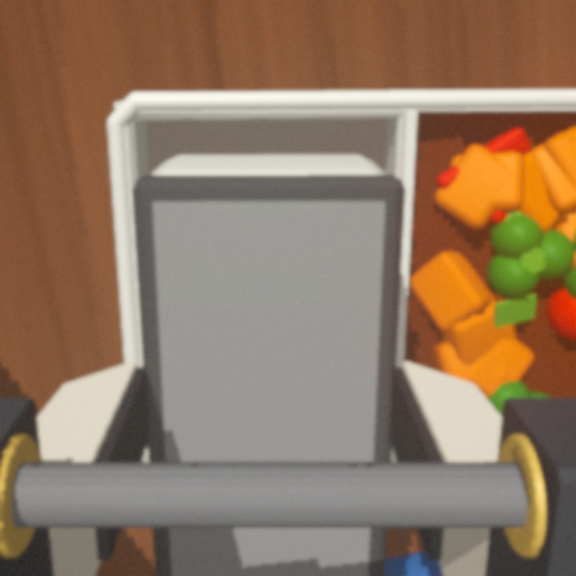

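The long pot is above its well. The +y rim edge lies from about crop (134,113) to (403,112), and the lid's edge corners are at (136,179) and (403,179).

Run:
```python
from a import *
z=np.load("w8.npz");P=(z['K'],z['R'],z['p']);g=lambda a:np.array(a)/1.8+[160,80]
t=np.radians(-7.5);u=np.array([-np.sin(t),np.cos(t)])
q=cast(P,g([(134,113),(403,112)]),32);print(q,q.mean(0)-64*u,np.diff(q,axis=0))
h=cast(P,g([(136,179),(403,179)]),87);print(h,h.mean(0)-56*u,np.diff(h,axis=0))
```

```text
[[ 417.56543247 -302.95463973]
 [ 495.42084891 -313.17783688]] [ 448.13946439 -371.51870943] [[ 77.85541644 -10.22319715]]
[[ 425.83436361 -315.0800859 ]
 [ 484.60854651 -323.01693548]] [ 447.91198829 -374.56942293] [[58.7741829  -7.93684958]]
```

Call:
{"method": "arm_command", "body": {
  "gripper": [54, 54, 54, 54, 54],
  "dp": [
    [0.12, 0, 0.2],
    [0, 0, 0.35],
    [0, 0, 0.3],
    [0, 0, 0.15],
    [0, 0, 0.06]
  ],
  "twist": [0, 0, 0, 0, 0]
}}

```text
time: 30.08
tool_pos: [448.6, -371.1, 36.1]
tcp_rot: [-3.141, -0.0, 1.437]
contact_force: [-2.9, 1.5, 2.9]
grip_width: 59.8
finger_force: 30.0
```

Call:
{"method": "arm_command", "body": {
  "gripper": [54, 80, 91, 91, 91],
  "dp": [
    [0, 0, 0],
    [0, 0, 0],
    [0, 0, 0],
    [0, 0, -0.1],
    [0, 0, -0.6]
  ],
  "twist": [0, 0, 0, 0, 0]
}}

```text
time: 30.7
tool_pos: [448.3, -370.8, 54.1]
tcp_rot: [-3.14, -0.001, 1.437]
contact_force: [0.3, -0.6, -0.2]
grip_width: 90.2
finger_force: 0.0
```

Call:
{"method": "arm_command", "body": {
  "gripper": [91, 91, 91, 91, 91],
  "dp": [
    [0, 0, -1],
    [0, 0, -1],
    [0, 0, -1],
    [0, 0, -1],
    [0, 0, -1]
  ],
  "twist": [0, 0, 0, 0, 0]
}}

```text
time: 31.32
tool_pos: [448.8, -371.2, 181.2]
tcp_rot: [3.14, 0.001, 1.437]
contact_force: [0.1, 0.2, -0.0]
grip_width: 90.9
finger_force: 0.0
```

Call:
{"method": "arm_command", "body": {
  "gripper": [91, 91, 91, 91, 91],
  "dp": [
    [0, -1, -0.5],
    [0, -1, 0],
    [-0.5, -0.8, 0],
    [-0.8, 0, 0],
    [-1, 0, 0]
  ],
  "twist": [0, 0, 0, 0, 0]
}}

```text
time: 31.95
tool_pos: [372.2, -420.3, 192.7]
tcp_rot: [3.14, 0.001, 1.437]
contact_force: [0.4, -0.7, -0.7]
grip_width: 91.0
finger_force: 0.0
```

Run:
```python
from a import *
o=get_obs();print(o['time'],o['tool_pos'],o['grip_width'])
s=capture("side")[:,:,::-1]; cv2.imwrite("pics/s9.png",cv2.resize(s[120:480,160:520],(600,600)))
```

```text
31.95 [ 372.17106791 -420.25234635  192.68580459] 91.00625871003113
```

View pics/s9.png

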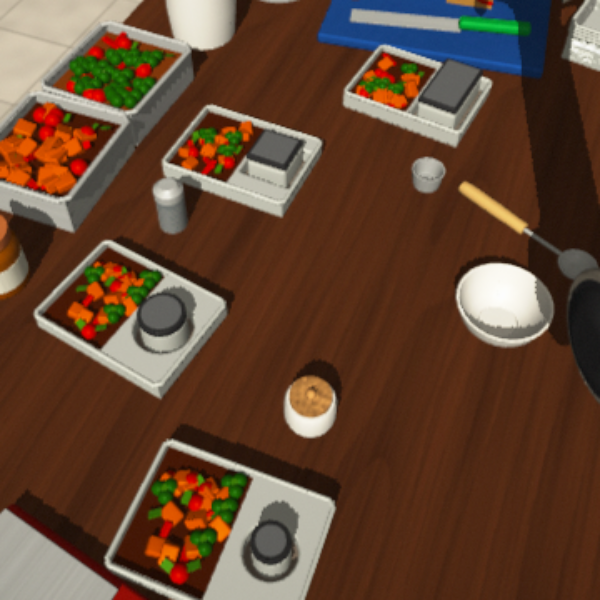

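All four pots sit upright in their wells: small at (270,545), round at (162,318), square at (275,155) and long at (450,90). The boxes, salt pot and shaker are where they were.

```bash
python3 -c "
from a import *
print(close_job())"
```

```text
the job is handed in; nothing more can be done
None
```

All four pots were set upright and gently into their own wells, the boxes, salt pot and shaker look unmoved in the final side view, and the job was handed in with the gripper clear after about 32 s of the 88 s; the hand-in returned no verdict.

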